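# Hold a spring clip open around a squared-up pack of slate tags

### The job

In the wooden rack three blank slate tags stand on edge with their near ends uneven: tap those ends with the gripper until all three tags are fully home against the rack's end stop and flush. Then pick up the big spring clip from the counter by its handles, squeeze it wide open, and bring it from the near side so that its jaws gape around the flush upright ends of the pack, a good centimetre past them, clear of the slate on both sides and off the rack, level and pointing straight along the tags. Finish while still holding the clip squeezed open there, so that a price slip can be added before it bites; leave everything else on the counter where it is.

Things in the scene. Friction and masses are not known exactly. Their poses are not given: they have to be found in the camera images.
- rack: Wooden rack, fixed. Origin: middle of its underside; +x along the standing tags, from open near end to end stop; z up. Base x -55 to +75 mm, 56 wide, 8 high. Two walls, each 10 thick, tops at z 48 mm, 13.6 mm apart, only from x 0 to +70 mm: the tags stick out of them to -x. Stop's inner face at x +60 mm, stop 34 wide, top at z 56 mm.
- board0: Slate tag at the rack's -y side, loose, about 76 g: 100 mm long (rack x), 4 thick, 70 high, standing on edge on the rack's base. Origin: centre of its underside. Starts 6 to 26 mm out towards -x; fully home its origin is at rack x +10 mm and its near end at rack x -40 mm, 40 mm out of the walls. Slides with about 1 N friction.
- board1: The same, the middle tag.
- board2: The same, at the rack's +y side. The three together are about 13 mm thick, tops 78 mm above the counter.
- rack_line (a point): Point in the middle of the pack's near ends when all tags are home: rack (-40, 0, +43) mm, 43 mm above the counter, half-way up the tags' ends. Axes as the rack.
- clip: Big steel spring clip, 80 g, 26 mm high, on its side: pivot axis upright, jaws open level. Origin: on the pivot axis, underside; +x to the jaw tips (x +50 mm, touching when shut), -x to the handles; z up. Two flat handles, 24 mm over their outsides near the pivot, spread to 55 mm at their ends, x -50 mm. Squeezing them (best near x -40 mm) opens the jaws.
- clip_tips (a point): Midway between the jaw tips: clip (+50, 0, +13) mm. Axes as the clip.
- clip_jaw_l (a joint): Opening of the +y jaw, rad: 0 shut, 0.30 wide open at its stop; the -y jaw opens equally, the spring shuts both. Tip gap about 100 mm x this value. Wide open the handles are parallel, about 24 mm over their outsides, tips 29 mm apart. Squeeze at x -40 mm: 3 N to start, 8 N wide open; a 30 N grip holds it on its stop.
- bowl: Bystander, leave alone: small white ceramic bowl, 90 mm across, 40 high. Origin: its underside, centre.
- small_clip: Bystander, leave alone: a much smaller binder clip, 20 x 30 mm block 14 high with one wire loop, lying flat; not the one to use. Origin: its underside, centre.
- pebble: Bystander, leave alone: brown tumbled stone, 38 mm across, 20 high. Origin: its underside, centre.
- geode: Bystander, leave alone: rough purplish stone, 68 mm across, 45 high. Origin: its underside, centre.
- jar: Bystander, leave alone: glass jar with wooden lid, 64 mm across, 85 high. Origin: its underside, centre.
- brush: Bystander, leave alone: dusting brush lying down, 170 mm long.
There are look-alikes about, which are no part of the job. Of the things that look like the rack, the middle-sized one is meant.

How it is judged:
By the outcome, as a careful person would: the job done as asked, in the order asked, and still so for the second after the job is handed in, while the arm keeps its last pose, push and grip.
It also fails if it takes over 50 s, if anything falls off the work surface, if the arm or the gripper's body presses on something with over 40 N, if the wrist force passes 120 N, or if a joint passes its speed limit or range.

### The arm

A 6-joint arm with a two-finger parallel gripper is mounted at the origin on the work surface. World frame = base frame: x ahead of the robot, y to its left, z up, the work surface at z = 0. Lengths are in m, angles in rad, forces in N, time in s.
With the tool pointing down it reaches from about 0.275 to 0.775 m from the base axis. Payload 14.6 kg.
Tool frame: the origin (TCP) lies on the centre line of the jaws, within the pads' length; the fingertips stand 22 mm ahead of it and the grasp point (between the pads) lies 3 mm ahead of it; z points along the fingers, y is the line along which they close (so a half turn about z gives the same grasp; the last joint's range is limited). The gripper opens to 85 mm and grips with 20 to 120 N. Pads are 22 mm wide; open, the fingers measure 114 mm over their backs; the gripper's body (76 mm by 85 mm) begins 54 mm behind the grasp point. The pads swing forward as they close: fully open they stand 13 mm farther back than shut.
Start: joints at [1.072, 0.263, -0.048, 1.259, 0, 1.415], TCP at [0.177, 0.494, 0.253] pointing down, gripper open.
Joint ranges: [-2.65, 2.65], [-0.89, 1.7], [-1.18, 1.37], [-2.13, 2.11], [-1.35, 1.29], [-3.14, 3.14]. Speed limits (rad/s): [1.89, 1.89, 2.57, 2.79, 3.14, 3.14].

### API

Orientations are given as a 3x3 rotation matrix whose columns are the frame's x, y, z axes.
In Python, from station import movep, move_linear, movej, set_gripper, pause, inverse_kinematics, read_state, grab_frame, camera_info, IKError, job_done gives the robot as it stands. The module is installed in compiled form; this text tells all that it offers. Calls block until the motion is done:
- movep(position, orientation): joint-space move of the TCP to a pose.
- move_linear(position, velocity=0.15, frame=None): straight line of the TCP; frame=None keeps the orientation; velocity is the mean speed in m/s.
- movej(angles): joint-space move.
- set_gripper(opening): finger opening in m; the grip force is fixed at half the most; returns when the fingers have stopped.
- pause(seconds).
- inverse_kinematics(position, orientation): joint angles nearest the present ones, or None.
- read_state(): the state.
- grab_frame(name): name is "scene" or "top"; returns the picture (400x640x3 uint8, red, green, blue); there is no depth.
- camera_info(name): a dict with "K" (3x3 intrinsics, pixels), "dist" ([k1, k2, p1, p2, k3] as OpenCV has them; the pictures are not rectified), "rvec" (rotation vector, rad) and "tvec" (3), from world to camera coordinates, as OpenCV has them. Camera axes: x right, y down, z forward; pixel columns grow to the right and rows downward; lengths in m; the calibration is good to about 2 mm. A picture is of the moment at which its call begins. camera_info takes no time and is no camera call.
A pose or a line that the arm cannot do raises IKError and nothing moves.
- job_done(): hands the job in; it is judged then, once.
The state is a dict: "t": time; "q": joint angles; "qvel": joint speeds; "joint_torque": joint torques, N m; "eef_pos": TCP position; "tcp_rot": TCP orientation; "wrist_force": force on the tool from outside, world axes, zero at the start; "moment": the same for the moment, N m; "finger_gap": finger opening in m; "finger_force": force on a finger pad.
Only numpy, scipy, OpenCV 4.12 (cv2) and the standard library are available. Lean on these libraries where they do the work, as an engineer would, in place of code of your own. Each camera call takes 0.05 s, during which the arm holds its last target. There are 200 camera calls.

## Working session

There is one attempt and no reset: what is moved stays moved. The work goes in short steps, each a Python script; the robot and the scene stay as the last script left them, time stands still between calls to the robot, and variables do not carry over. Pictures are saved under pics/ and viewed, at most 10 in all, crops included, and the job is handed in when it is done.

```bash
mkdir -p pics
python3 - <<'E'
from station import *
import cv2,numpy as np
for n in("scene","top"):
    f=grab_frame(n); np.save(f"pics/{n}0.npy",f); cv2.imwrite(f"pics/{n}0.png",cv2.cvtColor(f,cv2.COLOR_RGB2BGR))
    c=camera_info(n); R=cv2.Rodrigues(np.array(c["rvec"],float))[0]; print(n,np.round(-R.T@np.array(c["tvec"]).ravel(),3),np.round(R,2).tolist(),np.round(c["K"],1).tolist(),c["dist"])
print(read_state())
E
```

```text
scene [ 1.289 -0.47   0.875] [[0.51, 0.86, 0.02], [0.58, -0.32, -0.75], [-0.64, 0.39, -0.66]] [[464.3, 0.0, 317.1], [0.0, 464.3, 203.1], [0.0, 0.0, 1.0]] [-0.13411151  0.          0.          0.          0.        ]
top [ 0.459 -0.008  1.215] [[-0.03, -1.0, -0.01], [-1.0, 0.03, -0.04], [0.04, 0.01, -1.0]] [[414.8, 0.0, 315.6], [0.0, 414.8, 195.6], [0.0, 0.0, 1.0]] [0.02246786 0.         0.         0.         0.        ]
{'t': 0.1, 'q': array([ 1.07168652e+00,  2.63458530e-01, -4.88693447e-02,  1.25939179e+00,
       -1.12197652e-05,  1.41551041e+00]), 'qvel': array([-0.00074825, -0.00210902,  0.00242146,  0.00014833,  0.00091485,
        0.00129799]), 'joint_torque': array([ 2.19619462e-03, -6.38578892e+01,  3.85064399e+01,  1.00144011e-02,
       -1.39396643e-04, -3.02074142e-06]), 'eef_pos': array([0.17686438, 0.49407387, 0.25288327]), 'tcp_rot': array([[-9.41472528e-01,  3.37089441e-01, -4.32101639e-04],
       [ 3.37089692e-01,  9.41472184e-01, -8.16073700e-04],
       [ 1.31721846e-04, -9.13967978e-04, -9.99999574e-01]]), 'wrist_force': array([-0.14426191,  0.09152736, -0.31998974]), 'moment': array([-0.019295  ,  0.04510453, -0.07062373]), 'finger_force': 0.0, 'finger_gap': 0.08552586835709798}
```

View pics/scene0.png

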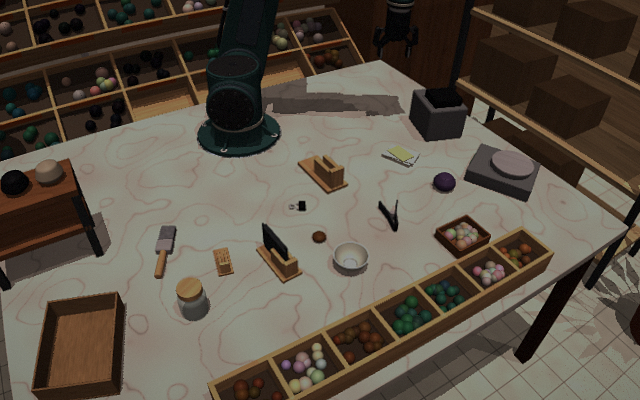

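View pics/top0.png

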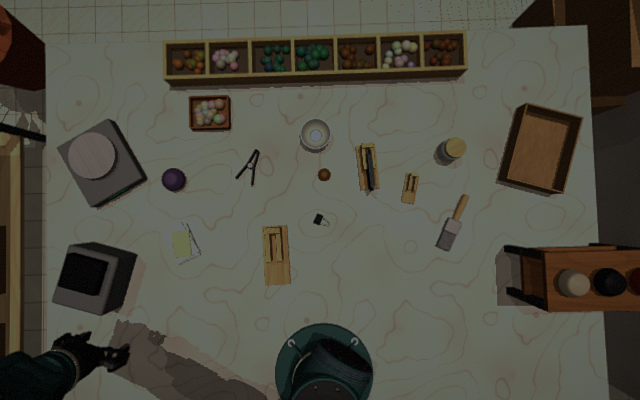

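Both views show three rack-like things (top view): a large empty one at (276,255), the one with dark tags at (368,168), and a small one at (410,188). I choose the middle one, which holds the tags. Clips are the big one at (248,168) and the small one at (320,219); I choose the big one. Next is a close crop to check.

Run:
```python
import cv2,numpy as np
t=np.load("pics/top0.npy")[:,:,::-1];s=np.load("pics/scene0.npy")[:,:,::-1]
def cr(im,x,y,w,h,k):return np.clip(cv2.resize(im[y:y+h,x:x+w],None,fx=k,fy=k,interpolation=cv2.INTER_CUBIC).astype(float)*1.6,0,255).astype(np.uint8)
a=np.hstack([cr(t,335,135,66,66,6),cr(t,220,135,66,66,6)])
b=np.hstack([cr(s,240,215,66,33*2,6),cr(s,360,180,66,66,6)])
cv2.imwrite("pics/crop0.png",np.vstack([a,b])[:,:]if 0 else cv2.resize(np.vstack([a,b]),(600,600)))
```

```text
(no output)
```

View pics/crop0.png

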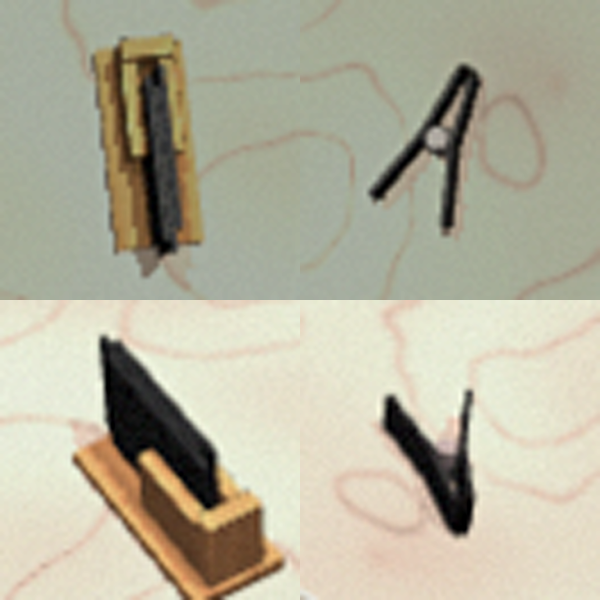

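The crop confirms the choice: the rack's stop is at the top (towards world +x) and the tags stick out towards the robot. The clip's tips are at about (323,151) in the top image, tips up and handles down. Now I measure.

```bash
cat > h.py <<'E'
from station import *
import cv2,numpy as np
def ray(n,uv):
    c=camera_info(n);R=cv2.Rodrigues(np.array(c["rvec"],float))[0];C=-R.T@np.array(c["tvec"],float).ravel()
    p=cv2.undistortPoints(np.array(uv,float).reshape(-1,1,2),np.array(c["K"]),np.array(c["dist"]))[:,0]
    return C,np.c_[p,np.ones(len(p))]@R
def onz(n,uv,z):
    C,d=ray(n,uv);return (C+d*((z-C[2])/d[:,2])[:,None])[:,:2]
def tri(uvs,uvt):
    A=np.zeros((3,3));b=np.zeros(3)
    for n,u in(("scene",uvs),("top",uvt)):
        C,d=ray(n,[u]);d=d[0]/np.linalg.norm(d[0]);P=np.eye(3)-np.outer(d,d);A+=P;b+=P@C
    return np.linalg.solve(A,b)
def line(P):  # robust line: point, unit dir
    v=cv2.fitLine(P.astype(np.float32),cv2.DIST_HUBER,0,1e-4,1e-5).ravel();return v[2:],v[:2]*np.sign(v[0])
E
python3 - <<'E'
from h import *
np.set_printoptions(precision=4,suppress=True)
t=np.load("pics/top0.npy").astype(int); 
# rack wood
m=(t[...,0]-t[...,2]>35); lo=(345,138,392,198)
L=[];Rr=[]
for v in range(140,194):
    u=np.where(m[v,350:386])[0]
    if len(u)>3: L.append((u[0]+350-.5,v)); Rr.append((u[-1]+350+.5,v))
print("L",L[::4],"R",Rr[::4],L[-1])
B=[]
for u in range(358,380):
    w=np.where(m[180:200,u])[0]
    if len(w):B.append((u,w[-1]+180+.5))
print("B",B)
T=[(u,np.where(m[135:160,u])[0][0]+135-.5) for u in range(362,374)]
print("T",T)
# clip
g=t.sum(2); 
d=(g<np.median(g[140:200,225:280])*0.5); d[:, :225]=0; d[:,270:]=0; d[:140]=0; d[195:]=0
for v in range(145,192):
    u=np.where(d[v])[0]
    if len(u): print(v,[ (int(s[0]),int(s[-1])) for s in np.split(u,np.where(np.diff(u)>1)[0]+1)],end=' ')
E
```

```text
L [(np.float64(367.5), 143), (np.float64(355.5), 147), (np.float64(356.5), 151), (np.float64(356.5), 155), (np.float64(357.5), 159), (np.float64(357.5), 163), (np.float64(357.5), 167), (np.float64(358.5), 171), (np.float64(358.5), 175), (np.float64(359.5), 179), (np.float64(359.5), 183), (np.float64(360.5), 187)] R [(np.float64(372.5), 143), (np.float64(374.5), 147), (np.float64(375.5), 151), (np.float64(375.5), 155), (np.float64(375.5), 159), (np.float64(376.5), 163), (np.float64(376.5), 167), (np.float64(377.5), 171), (np.float64(377.5), 175), (np.float64(378.5), 179), (np.float64(378.5), 183), (np.float64(379.5), 187)] (np.float64(360.5), 189)
B [(360, np.float64(185.5)), (361, np.float64(189.5)), (362, np.float64(189.5)), (363, np.float64(189.5)), (364, np.float64(189.5)), (365, np.float64(188.5)), (366, np.float64(188.5)), (367, np.float64(188.5)), (374, np.float64(187.5)), (375, np.float64(187.5)), (376, np.float64(187.5)), (377, np.float64(187.5)), (378, np.float64(187.5)), (379, np.float64(187.5))]
T [(362, np.float64(143.5)), (363, np.float64(143.5)), (364, np.float64(143.5)
[... 465 characters left out ...]
] 159 [(249, 251), (255, 257)] 160 [(249, 251), (255, 257)] 161 [(248, 250), (254, 256)] 162 [(247, 250), (254, 256)] 163 [(247, 247), (254, 256)] 164 [(246, 247), (253, 255)] 165 [(245, 247), (253, 255)] 166 [(245, 247), (253, 255)] 167 [(244, 247), (252, 254)] 168 [(243, 245), (249, 254)] 169 [(242, 245), (251, 254)] 170 [(241, 244), (252, 254)] 171 [(240, 243), (252, 254)] 172 [(239, 242), (252, 254)] 173 [(239, 241), (252, 254)] 174 [(238, 241), (252, 254)] 175 [(237, 240), (252, 254)] 176 [(236, 239), (252, 253)] 177 [(236, 238), (252, 253)] 178 [(236, 237), (252, 253)] 179 [(252, 253)] 180 [(252, 253)] 181 [(251, 253)] 182 [(251, 253)] 183 [(251, 253)] 184 [(251, 253)] 185 [(252, 252)]
```

```bash
cat >> h.py <<'E'
def rackaxes(a): return np.array([np.cos(a),np.sin(a)]),np.array([-np.sin(a),np.cos(a)])
E
python3 - <<'E'
from h import *
np.set_printoptions(precision=4,suppress=True)
t=np.load("pics/top0.npy").astype(int); m=(t[...,0]-t[...,2]>35)
L=[];R=[]
for v in range(148,187):
    u=np.where(m[v,350:386])[0]+350; L.append((u[0]-.5,v)); R.append((u[-1]+.5,v))
Pl,dl=line(onz("top",L,.004)); Pr,dr=line(onz("top",R,.008))
print("angles deg",np.degrees(np.arctan2(dl[1],dl[0])),np.degrees(np.arctan2(dr[1],dr[0])))
a=np.mean([np.arctan2(x[1],x[0]) for x in(dl,dr)]); ex,ey=rackaxes(a)
print("width",(Pl-Pr)@ey)
N=onz("top",[(364,189.3),(366,188.6),(376,187.7),(378,187.5)],.008); print("near x",N@ex)
F=onz("top",[(363,143.4),(370,142.7)],.056); print("stop far top x",F@ex)
x0=np.mean(N@ex)+.055; y0=((Pl+Pr)/2)@ey
print("rack origin",x0*ex+y0*ey,"a",np.degrees(a),"rackline",(x0-.04)*ex+y0*ey)
# tags
g=t.sum(2); print("wood-ish/dark")
for v in (150,160,170,180,185,188,190,192,194,196): print(v,g[v,360:380])
c=onz("top",[(256,148.9),(236.2,178.3),(252.4,185.2),(249.2,165.2)],.026); print("clip tip,hl,hr,piv",c)
he=(c[1]+c[2])/2; ax=c[0]-he; print("len",np.linalg.norm(ax),"spread",np.linalg.norm(c[1]-c[2]),"ang",np.degrees(np.arctan2(ax[1],ax[0])),"mid",(c[0]+he)/2)
E
```

```text
angles deg 4.428735 4.4565396
width 0.054479286
near x [0.5106 0.512  0.5114 0.5113]
stop far top x [0.6368 0.6366]
rack origin [ 0.5795 -0.1479] a 4.4426374 rackline [ 0.5396 -0.151 ]
wood-ish/dark
150 [ 92  95 257 267 261 131 110 111  58  29 116 193 247 236 235 266 310 311
 309 312]
160 [173  84  84 271 279 195  58  19 126 125 119 126 174 249 252 249 257 309
 310 310]
170 [245 167 109  85  87 103  23   2  20 126 128 124  95 135 197 215 233 251
 305 312]
180 [232 240 248 241 173 159 162  51   8  16 100 102 118 101 133 196 228 247
 250 308]
185 [197 220 236 245 251 179 159 122  32  11  48 126 130 138 125 191 209 240
 248 274]
188 [201 219 232 251 252 177 164 161  61  22   7  15  43 119 174 191 166 186
 180 277]
190 [202 275 287 287 225 196 206 206 205 136  36  66 137 170 282 296 300 315
 319 318]
192 [314 313 316 317 316 232 205 207 205 202 262 278 291 293 299 290 290 310
 315 317]
194 [311 311 316 317 320 315 221 200 216 293 319 292 273 290 293 295 309 309
 311 314]
196 [312 311 316 315 317 316 300 304 316 314 313 312 300 274 277 289 308 316
 317 313]
clip tip,hl,hr,piv [[0.6481 0.1738]
 [0.5649 0.233 ]
 [0.5436 0.1868]
 [0.6016 0.1946]]
len 0.100580588434191 spread 0.050860916434782175 ang -21.035307877393326 mid [0.6012 0.1918]
```

```bash
cat >> h.py <<'E'
a=np.radians(4.44); ex,ey=rackaxes(a); O=np.array([.5795,-.1479])
def rw(x,y,z): return np.r_[O+x*ex+y*ey,z]
def rot(ang):
    x=-np.array([np.cos(ang),np.sin(ang),0]);z=np.array([0,0,-1.]);return np.c_[x,np.cross(z,x),z]
E
python3 - <<'E'
from h import *
np.set_printoptions(precision=3,suppress=True)
movep(rw(-.105,0,.18),rot(a)); print(read_state()["q"]); set_gripper(0)
move_linear(rw(-.105,0,.044),.2); pause(.1)
f0=read_state()["wrist_force"]; E=np.r_[ex,0]
move_linear(rw(-.078,0,.044),.1)
x=-.078; 
while x<-.040:
    x+=.0015; move_linear(rw(x,0,.044),.03); s=read_state(); f=(s["wrist_force"]-f0)@E; ax=(s["eef_pos"][:2]-O)@ex
    print(round(x*1e3,1),round(ax*1e3,2),round(f,2),end=' | ')
    if f<-12: break
pause(.3);s=read_state();print("\n",s["wrist_force"]-f0,(s["eef_pos"][:2]-O)@ex,s["t"])
E
```

```text
[-0.48   0.255 -0.264  1.052  0.    -0.558]
-76.5 -76.84 -0.53 | -75.0 -75.02 0.02 | -73.5 -73.42 0.59 | -72.0 -71.9 0.39 | -70.5 -70.39 0.9 | -69.0 -68.87 0.93 | -67.5 -67.39 -0.31 | -66.0 -65.86 -0.64 | -64.5 -64.37 -0.03 | -63.0 -62.91 -1.19 | -61.5 -61.38 -0.34 | -60.0 -59.89 -0.35 | -58.5 -58.33 -0.62 | -57.0 -56.84 -0.05 | -55.5 -55.35 -0.07 | -54.0 -54.69 -4.64 | -52.5 -54.51 -12.93 | 
 [-13.094  -1.792   2.296] -0.05453922861802366 9.3167
```

Run:
```python
from h import *
E=np.r_[ex,0]
for x in(-.0515,-.0505):
    move_linear(rw(x,0,.044),.03);pause(.15);s=read_state();print((s["eef_pos"][:2]-O)@ex,s["wrist_force"])
move_linear(rw(-.10,0,.044),.15);movep(rw(-.16,.0,.16),rot(a));print(read_state()["t"])
o=[]
for n,b in(("top",(335,135,70,70)),("scene",(235,210,70,70))):
    f=grab_frame(n);np.save(f"pics/{n}1.npy",f);x,y,w,h=b
    o.append(cv2.resize(f[y:y+h,x:x+w,::-1],(400,400),interpolation=cv2.INTER_CUBIC))
cv2.imwrite("pics/tap1.png",np.clip(np.hstack(o)*1.7,0,255).astype(np.uint8))
```

```text
-0.054174999626763316 [-15.09187383  -1.92400178   1.63737497]
-0.05399222765522262 [-20.04311943  -2.10960542   3.95353186]
11.1833
```

View pics/tap1.png

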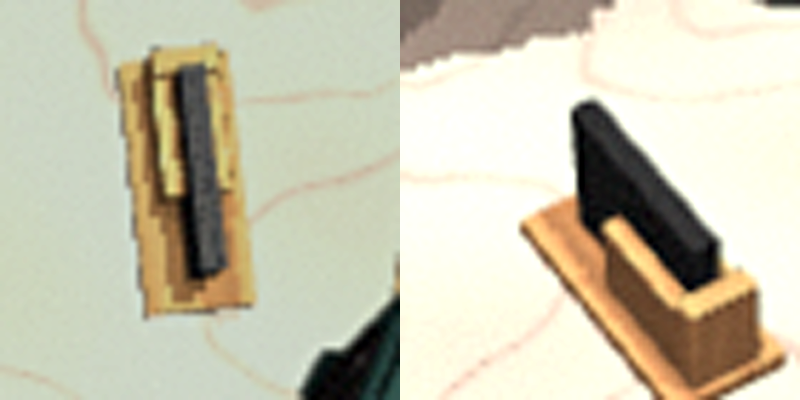

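Both tags' near ends look flush in both views (near end top at about (371,183), far end at about (369,146) in the top view). I check this numerically.

Run:
```python
from h import *
np.set_printoptions(precision=4,suppress=True)
g=np.load("pics/top1.npy").astype(int); d=np.ptp(g,axis=2)<25; t=g.sum(2)
for v in list(range(144,150))+list(range(178,190)): print(v,t[v,364:378],d[v,364:378].astype(int))
P=onz("top",[(370.9,183.3),(368.9,146.4)],.078)-O; print(P@ex,P@ey)
# direction of tags: left and right edges
for v in(155,165,175):
    u=np.where((t[v,360:382]<150)&(t[v,360:382]>80)&d[v,360:382])[0]+360; q=onz("top",[(u[0]-.5,v),(u[-1]+.5,v)],.078)-O; print(v,u[0],u[-1],q@ex,q@ey)
```

```text
144 [292 295 293 291 291 296 291 304 298 218 284 352 364 358] [0 0 0 0 0 0 0 0 0 0 0 1 1 1]
145 [295 298 291 293 296 294 271 309 310 274 286 354 366 364] [0 0 0 0 0 0 0 0 0 0 0 1 1 1]
146 [301 295 223 196 199 176 172 301 269 280 290 355 363 362] [0 0 0 1 1 1 1 0 0 0 0 1 1 1]
147 [242 182 115 142 142 140 131 174 165 237 286 341 360 359] [0 0 1 1 1 1 1 0 0 0 0 1 1 1]
148 [161  70  46 129 123 133 146 242 272 216 273 322 362 358] [0 1 1 1 1 1 1 0 0 0 0 0 1 1]
149 [221  67  39 139 120 140 151 254 296 254 286 319 354 361] [0 1 1 1 1 1 1 0 0 0 0 0 1 1]
178 [201 195 188  67  22  23 155 156 134 146 189 230 274 292] [0 0 0 1 1 1 1 1 1 1 0 0 0 0]
179 [203 195 192  71  17  28 141 156 145 125 175 228 271 291] [0 0 0 1 1 1 1 1 1 1 1 0 0 0]
180 [203 185 194  84  10  25 119 152 148  93 154 229 268 285] [0 0 0 1 1 1 1 1 1 1 1 0 0 0]
181 [204 197 195  96  24  32 114 147 142 111 156 227 272 293] [0 0 0 1 1 1 1 1 1 1 1 0 0 0]
182 [197 192 190 112  22   6  56  74  67 135 222 241 273 286] [0 0 0 0 1 1 1 1 1 0 0 0 0 0]
183 [204 187 195 117  48  25  42 123 148 230 246 238 248 279] [0 0 0 0 1 1 1 0 0 0 0 0 0 0]
184 [215 194 188 147 134 134 137 241 251 253 245 235 247 276] [0 0 0 0 0 0 0 0 0 0 0 0 0 0]
185 [287 212 189 181 152 148 147 244 261 254 244 241 242 273] [0 0 0 0 0 0 0 0 0 0 0 0 0 0]
186 [296 206 183 175 178 253 246 257 255 252 242 233 244 278] [0 0 0 0 0 0 0 0 0 0 0 0 0 0]
187 [298 211 190 186 199 278 264 250 254 254 245 232 232 272] [0 0 0 0 0 0 0 0 0 0 0 0 0 0]
188 [294 278 279 269 275 286 269 216 222 217 223 220 191 216] [0 0 0 0 0 0 0 0 0 0 0 0 0 0]
189 [242 254 250 219 224 201 199 176 205 311 333 326 329 351] [0 0 0 0 0 1 1 1 1 1 1 1 1 1]
[-0.0445  0.0571] [ 0.0043 -0.0018]
155 368 370 [0.0339 0.033 ] [ 0.0047 -0.0035]
165 367 371 [0.0068 0.0053] [ 0.0105 -0.0031]
175 369 373 [-0.0211 -0.0226] [ 0.0082 -0.0054]
```

Run:
```python
from h import *
np.set_printoptions(precision=4,suppress=True)
b=np.radians(-23);Rb=rot(b);c=np.array([.6014,.193])-.04*np.array([np.cos(b),np.sin(b)])
movep(rw(-.16,.05,.2),rot(a)); movep(np.r_[c,.17],Rb); set_gripper(.085); move_linear(np.r_[c,.026],.15); pause(.1);print(read_state()["wrist_force"])
set_gripper(0.0); s=read_state();print(s["finger_gap"],s["finger_force"],s["wrist_force"],s["t"])
o=[]
for n,bb in(("top",(215,125,80,80)),("scene",(350,165,80,80))):
    f=grab_frame(n);np.save(f"pics/{n}2.npy",f);x,y,w,h=bb
    o.append(cv2.resize(f[y:y+h,x:x+w,::-1],(400,400),interpolation=cv2.INTER_CUBIC))
cv2.imwrite("pics/grip2.png",np.clip(np.hstack(o)*1.7,0,255).astype(np.uint8))
```

```text
[ 0.4337 -0.3044 -0.1244]
0.018774528551002107 60.17041325569153 [-2.2514  2.5634 12.7394] 15.5833
```

View pics/grip2.png

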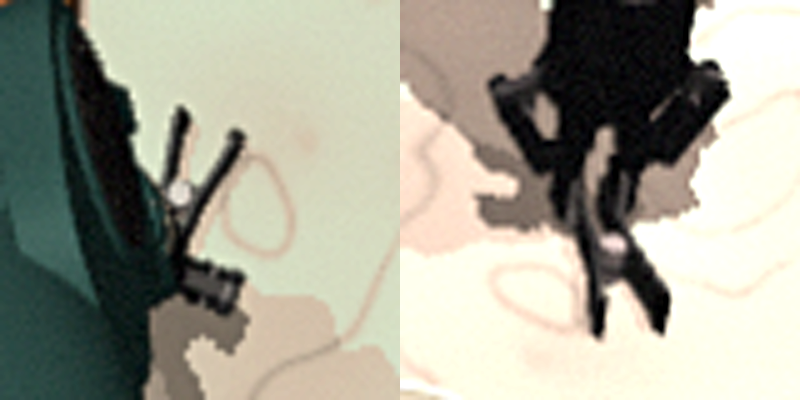

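The clip is gripped with its jaws wide open: tips at about (251.6,148) and (262.4,151.6) in the top view, pivot at (251.4,163.6). Now I lift it and check it's level.

Run:
```python
from h import *
np.set_printoptions(precision=4,suppress=True)
s=read_state();p=s["eef_pos"];print(p)
move_linear(np.r_[p[:2],.06],.08); pause(.1);s=read_state();print(s["finger_gap"],s["finger_force"],s["wrist_force"],s["t"])
move_linear(np.r_[p[:2],.13],.15)
movep(rw(-.20,0.0,.13),rot(a)); pause(.2);s=read_state();print(s["eef_pos"],s["finger_gap"],s["wrist_force"],s["moment"],s["t"])
o=[]
for n,bb in(("top",(320,130,100,100)),("scene",(180,130,130,130))):
    f=grab_frame(n);np.save(f"pics/{n}3.npy",f);x,y,w,h=bb
    o.append(cv2.resize(f[y:y+h,x:x+w,::-1],(400,400),interpolation=cv2.INTER_CUBIC))
cv2.imwrite("pics/lift3.png",np.clip(np.hstack(o)*1.7,0,255).astype(np.uint8))
```

```text
[0.5653 0.2092 0.0272]
0.01912500820783386 58.66046369075775 [-0.2984 -0.3208 -1.421 ] 16.3583
[ 0.3804 -0.163   0.1299] 0.019286065716891336 [ 0.4671 -0.1588 -0.8023] [ 0.0014 -0.0083  0.0108] 18.7083
```

View pics/lift3.png

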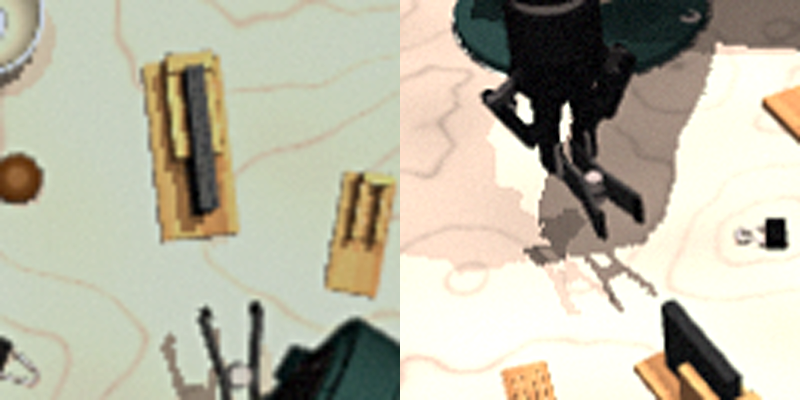

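The clip is held with its jaws open: tips at about (371,208) and (384,206) in the top view and (258,200) and (245,206) in the scene view. The pivot is at (380,223.5) top and (242.7,187.5) scene. I triangulate these.

Run:
```python
from h import *
np.set_printoptions(precision=4,suppress=True)
p=rw(-.20,0,.13)
def show(n,s,t):
    q=tri(s,t);d=q[:2]-O;C,dd=ray("top",[t]);print(n,q,"rack",d@ex,d@ey)
show("tip+y",(257.5,201),(371.3,208));show("tip-y",(244.8,206.6),(384.2,206.1));show("piv",(243,187.3),(380,223.5))
t=np.load("pics/top3.npy").astype(int).sum(2);s=np.load("pics/scene3.npy").astype(int).sum(2)
print(t[202:216,366:390]);print(s[192:212,238:264])
```

```text
tip+y [ 0.4673 -0.1415  0.1065] rack -0.11133705008481126 0.015067291745769318
tip-y [ 0.4709 -0.1769  0.1058] rack -0.11049527200942863 -0.020483228641525547
piv [ 0.4259 -0.1604  0.1288] rack -0.15410765614086624 -0.000556856951768255
[[358 356 361 356 357 356 356 359 355 355 353 361 358 356 347 340 336 343
  351 352 356 353 359 351]
 [357 357 358 356 358 356 357 357 359 358 355 354 362 359 355 348 349 345
  338 338 340 348 350 357]
 [357 354 356 360 356 356 356 360 357 360 354 358 354 357 357 362 359 355
  351 350 344 332 334 346]
 [358 360 361 360 364 360 366 360 358 356 358 357 356 357 363 365 295 185
  192 343 359 347 338 333]
 [355 356 364 364 356 256 347 365 362 360 355 358 356 356 362 367 189  47
   75 280 357 358 351 334]
 [358 357 357 299 166  86 219 354 361 361 356 360 355 357 367 367 155   1
   58 172 349 362 356 350]
 [356 361 371 352 126  23 122 339 368 361 355 355 357 358 364 369 217  63
   70 146 349 366 358 351]
 [354 361 367 252  90 104 181 298 355 358 360 358 353 361 365 371 287 107
   85 186 352 363 357 355]
 [360 361 365 235  72 122 237 351 366 362 359 357 356 3
[... 2032 characters left out ...]
59 250 256
  252 257 249 241 266 321 371 447]
 [249 250 255 252 258 246  62  29  36 158 267 257 255 256 251 251 250 251
  251 245 250 235 295 448 449 438]
 [254 253 245 254 249 246 187 141  84 193 259 256 248 251 252 249 244 254
  250 253 244 207 302 446 439 449]
 [247 258 251 252 252 255 260 251 189 256 256 251 246 252 249 250 242 236
  240 237 220 250 370 441 441 441]
 [255 253 252 249 247 251 252 259 259 257 253 249 235 249 240 273 317 261
  334 323 309 367 445 437 438 436]
 [249 254 248 247 253 257 251 251 249 248 253 269 347 340 337 371 427 368
  445 428 424 439 440 433 443 434]
 [248 250 252 245 240 244 247 244 253 249 251 311 468 456 453 448 447 432
  432 423 433 434 439 438 436 436]]
```

Run:
```python
from h import *
np.set_printoptions(precision=4,suppress=True)
for n,s,t in(("tip+y",(257.3,193.7),(371,206.6)),("tip-y",(245.2,198.8),(383.6,205)),("piv",(243,187.3),(380,223.5))):
    q=tri(s,t);d=onz("top",[t],.129)[0]-O;print(n,"triz",q[2],"rack@z",d@ex,d@ey)
P=onz("top",[(371.8,178),(369.9,165),(368.3,152)],.078)-O;print("pack",P@ex,P@ey)
```

```text
tip+y triz 0.13154970788707057 rack@z -0.10803260673581493 0.017379608696168742
tip-y triz 0.1311523326773045 rack@z -0.10742975639884891 -0.015705951453171964
piv triz 0.1287690433074045 rack@z -0.15429991721892605 -0.0008687047196412259
pack [-0.0303  0.0058  0.0419] [0.0002 0.0013 0.0016]
```

Run:
```python
from h import *
np.set_printoptions(precision=4,suppress=True)
move_linear(rw(-.19,0,.0572),.12); pause(.1);f0=read_state()["wrist_force"]
for x in(-.16,-.14,-.13,-.117):
    move_linear(rw(x,0,.0572),.06); s=read_state();print(x,s["wrist_force"]-f0)
pause(.4);s=read_state();print(s["eef_pos"],s["tcp_rot"],s["finger_gap"],s["wrist_force"]-f0,s["t"])
o=[]
for n,bb in(("top",(335,135,80,80)),("scene",(220,190,80,80))):
    f=grab_frame(n);np.save(f"pics/{n}4.npy",f);x,y,w,h=bb
    o.append(cv2.resize(f[y:y+h,x:x+w,::-1],(400,400),interpolation=cv2.INTER_CUBIC))
cv2.imwrite("pics/fit4.png",np.clip(np.hstack(o)*2,0,255).astype(np.uint8))
```

```text
-0.16 [-0.415  -0.2485  0.0569]
-0.14 [-0.2403 -0.1709  0.3037]
-0.13 [0.3884 0.106  0.3743]
-0.117 [ 0.3694 -0.4574 -0.0951]
[ 0.4627 -0.157   0.0572] [[-0.997  -0.0773 -0.0001]
 [-0.0773  0.997   0.    ]
 [ 0.      0.     -1.    ]] 0.019244047429958132 [-0.1054  0.0598  0.0563] 21.8833
```

View pics/fit4.png

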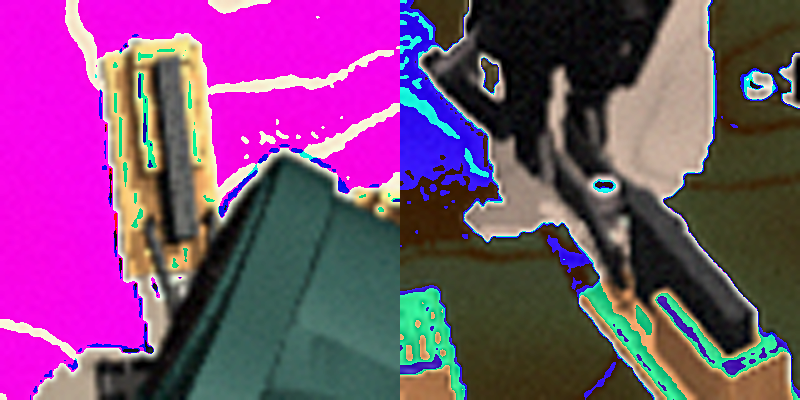

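No contact forces; the jaws straddle the pack. The contrast overflowed, so I take one cleaner crop with numbers.

Run:
```python
import cv2,numpy as np
o=[]
for n,bb in(("top",(355,165,34,34)),("scene",(245,215,60,60))):
    f=np.load(f"pics/{n}4.npy");x,y,w,h=bb
    c=cv2.resize(f[y:y+h,x:x+w,::-1],(400,400),interpolation=cv2.INTER_CUBIC).astype(float)
    o.append(np.clip(255*(c/255)**.5*1.1,0,255))
cv2.imwrite("pics/fit5.png",np.hstack(o).astype(np.uint8))
```

```text
(no output)
```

View pics/fit5.png

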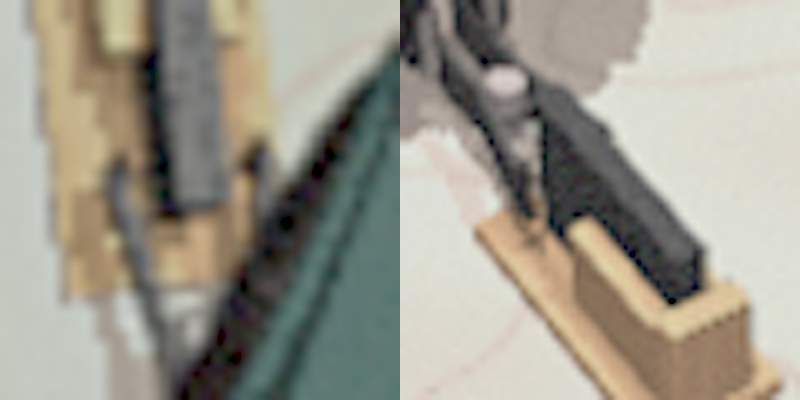

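Run:
```python
from h import *
for n,t,z in(("tip+y",(365,178.4),.056),("tip-y",(377.1,177.4),.056),("end L",(370,182.4),.078),("end R",(373.6,182),.078),("mid far",(370.6,165),.078)):
    d=onz("top",[np.array(t)-.5],z)[0]-O;print(n,d@ex,d@ey)
```

```text
tip+y -0.026301042123596737 0.017499615165513516
tip-y -0.027209702940770478 -0.01634880050296519
end L -0.04029091702212543 0.007628892342833771
end R -0.04027468578982826 -0.002277971098806186
mid far 0.007088436385563421 0.0005878268762343157
```

```bash
python3 -c "
from station import *
print(job_done())"
```

```text
the job is handed in; nothing more can be done
None
```

I handed the job in: the three tags are tapped home and flush, and the clip is held squeezed wide open around the pack, with its tips about 13.5 mm past the ends by the camera and no contact force felt.

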